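# Close the strainer pot: seat the disc, screw the ring over it

### The job

Lay the loose strainer disc flat into the recess in the mouth of the small pot. Then set the threaded ring over it and screw it down clockwise until it is snug and holds the disc tight; go by feel and do not force anything. Leave the other things on the bench where they are.

Things in the scene. Friction and masses are not known exactly. Their poses are not given: they have to be found in the camera images.
- pot: small round aluminium pot fixed to the bench. Origin: centre of its underside, on the bench; z up. Foot 92 mm across, 5 high; body 72 mm across up to 42 mm; above it an open threaded neck 48 mm across, rim at 62 mm. The neck is pressed into the pot at a random angle, so this yaw does not tell where the thread starts.
- mouth (a point): centre of the pot's mouth at rim height (62 mm over the bench); z up. In the mouth is a round recess 42 mm across, 4.5 mm deep, with a rubber gasket (yields 1 mm per 20 N) on its flat ledge; the disc fits with 1 mm clearance all round. Seated, the disc's underside is 4.5 mm below this point and its top face 1.5 mm above it.
- thread (a point): on the pot's axis, 9 mm below the rim, mid-height of the neck's outside thread: three starts, 22.5 mm lead a turn (3.6 mm per rad), ridges 57 mm across and 3 mm thick, the first 2 mm below the rim. The ring screws DOWN when turned clockwise seen from above. A screwed-down ring stays put.
- disc: loose steel strainer disc, 40 mm across, 6 mm thick, lower edge chamfered, with a round centre knob 12 mm across and 14 mm tall (knob top 20 mm over the underside). Origin: centre of the underside; z up along the knob. 60 g. Lies on the bench, knob up.
- ring: loose brass screw ring, about 120 g, 30 mm hole through it; lies collar up. Origin: centre of its lower edge; z up. Round ribbed skirt 66 mm across from 0 to 16.6 mm; inside it three lugs 3 mm thick at the very bottom, 120 deg apart, tips on a 50.4 mm circle; its inner face, at 12.6 mm, presses on the disc. At rest on the thread before turning, the origin is 2 to 9.5 mm below the rim.
- collar (a point): centre of the ring's hexagon collar, 24.6 mm over its lower edge; axes as the ring's. 48 mm across flats, 55 across corners, from 16.6 to 32.6 mm; flats face +x, -x and every 60 deg. Turned clockwise with a light push the ring sinks; within 1/3 turn its lugs pass under the next ridge; some 50 deg later (11 mm below the rim) it meets resistance, rising 2 N m per rad: 0.2 to 0.5 is snug.
- glue_bottle: bystander: white glue bottle with a pointed cap, 45 mm across, 104 mm tall; origin at the centre of its underside
- tape_roll: bystander: roll of tape lying flat, 46 mm across, 18 mm high; origin at the centre of its underside
- wax_block: bystander: brown block, 30 x 56 x 22 mm; origin at the centre of its underside
There are look-alikes about, which are no part of the job. Leave any turquoise look-alike of the disc alone.

How it is judged:
By the outcome, as a careful person would: the job done as asked, in the order asked, and still so for the second after the job is handed in, with the robot touching nothing.
It also fails if it takes over 72 s, if anything falls off the work surface, if the arm or the gripper's body presses on something with over 40 N, if the wrist force passes 120 N, or if a joint passes its speed limit or range.

### The arm

A 6-joint arm with a two-finger parallel gripper is mounted at the origin on a cart in front of the work surface, level with it; the furniture and walls round the work are solid. World frame = base frame: x ahead of the robot, y to its left, z up, the work surface at z = 0. Lengths are in m, angles in rad, forces in N, time in s.
With the tool pointing down it reaches from about 0.35 to 0.975 m from the base axis. Payload 4.9 kg.
Tool frame: the origin (TCP) lies on the centre line of the jaws, within the pads' length; the fingertips stand 14 mm ahead of it and the grasp point (between the pads) lies 5 mm behind it; x points along the fingers, z is the direction in which the jaws open and shut, and the axes are right-handed (so a half turn about x gives the same grasp; the last joint's range is limited). The gripper opens to 85 mm and grips with 20 to 120 N. Pads are 22 mm wide; open, the fingers measure 114 mm over their backs; the gripper's body (76 mm by 85 mm) begins 54 mm behind the grasp point. The pads swing forward as they close: fully open they stand 13 mm farther back than shut.
Start: joints at [-1.276, 0.053, 1.613, -0, 1.476, -0.119], TCP at [0.251, -0.572, 0.245] pointing down, gripper open.
Joint ranges: [-3.01, 3.01], [-1.01, 2.22], [0.06, 2.58], [-1.02, 4.17], [0.09, 2.62], [-3.14, 3.14]. Speed limits (rad/s): [2.57, 2.57, 3.14, 3.14, 3.14, 3.14].

### API

Orientations are given as a rotation vector (axis times angle).
In Python, from station import ctrl gives the robot as it stands.
- The arm moves only by the tool move_arm, never from a script. Its argument "increments" is a list that holds one entry, the list of rows, each a list of 4 numbers: the shift along the tool's x, y, z in units of 25 cm (1.0 is 25 cm), then the turn about the tool's x in units of 90 degrees (1.0 is 90 degrees). A call has 1 to 20 rows; each row shifts and turns the commanded pose from where the row before left it, along the tool's axes as they then stand; what a row does not reach is not made up. A row lasts 1/12 s, in which the tool goes at most 41.7 mm and 7.16 degrees, less where a joint would pass 70% of its speed; a pose out of reach is approached as far as the arm can. A call with a number of a shift or a turn outside -1 to 1 is refused whole. A call with a gripper value outside its range is refused whole. "gripper" is the closure, from 0 (fully open) to 1 (shut), set as the call begins (left out, the last holds). The fingers move at their own pace and stop on an object; "squeeze" is the grip in N (left out, the last holds). Time passes only in rows, so rows that do not move let the fingers close. It gives the time, the measured TCP pose, the force and the opening at its end, in the units of the state.
- ctrl.get_obs(): the state, without advancing time (a new reading comes with each control period).
- ctrl.get_image(name): name is "scene" or "top" or "wrist"; returns a dict with "pixels" (384x512x3 uint8, red, green, blue), "depth" (384x512 float32, m along the optical axis (not along the pixel's ray), 0 where there is no reading), "K" (3x3 intrinsics, pixels), "extrinsics" (4x4, takes a point from camera to world coordinates); the wrist camera has in their place "tool_from_camera" (4x4, takes a point from camera to tool coordinates, whose origin is the TCP and whose axes are the tool frame's). Camera axes: x right, y up, looking along -z (the intrinsics and any distortion apply to the point x, -y, -z); pixel columns grow to the right and rows downward; lengths in m; the calibration is good to about 2 mm. A picture is of the moment at which its call begins: read the wrist's pose just before it.
- ctrl.finish_job(): hands the job in, once; it reports no verdict.
Trained networks look in the newest picture that a camera, given by its name, has taken for a name from the list of things; names that differ only in an ending like _2 or _b are one class to them, and where a whole thing is asked for, a point or a joint stands for the part that bears it (a point fixed in the world has none). Each returns a list of dicts, best first, with "score" (0 to 1); they miss things now and then, are a little off and sometimes report something else, mostly with a low value. They report only what shows in the picture. A call takes as long as a camera call. They do not tell look-alikes from the thing itself.
- ctrl.trace(camera, target): "region" (384x512 bool, what is visible of it) and "pixel" ([row, column] in pixels, amid what is visible of it).
The state is a dict: "t": time; "q": joint angles; "dq": joint speeds; "effort": joint torques, N m; "tool_pos": TCP position; "tool_rot": TCP orientation; "contact_force": force on the tool from outside, world axes, zero at the start; "wrist_torque": the same for the moment, N m; "opening": finger opening in m.
Only numpy, scipy, OpenCV 4.12 (cv2) and the standard library are available. Lean on these libraries where they do the work, as an engineer would, in place of code of your own. Each camera call takes 0.05 s, during which the arm holds its last target. There are 200 camera calls.

## Working session

There is one attempt and no reset: what is moved stays moved. The work goes in short steps, Python scripts to look and compute and a tool call to move; the robot and the scene stay as the last step left them, time stands still between calls to the robot, and variables do not carry over. Pictures are saved under pics/ and viewed, about 8 in all and at most 12, crops included, and the job is handed in when it is done.

Besides the shell and the picture viewer there is one more tool, called after "Emit:" by a JSON object that holds its "fn" and its "kwargs", one argument or row to a line. move_arm: Moves the arm, as the interface text tells. Shifts and turns lie within -1 to 1; 1 stands for 25 cm of shift or 90 degrees of turn. Its arguments: {"type":"object","properties":{"increments":{"type":"array","items":{"type":"array","items":{"type":"array","items":{"type":"number","minimum":-1,"maximum":1}}}},"gripper":{"type":"number"},"squeeze":{"type":"number"}},"required":["increments"]}

```bash
mkdir -p pics; cat > h.py <<'E'
import numpy as np, cv2
from scipy.spatial.transform import Rotation as R
from station import ctrl
def cam(name):
    o=ctrl.get_obs(); im=ctrl.get_image(name)
    if 'extrinsics' in im: T=im['extrinsics']
    else:
        W=np.eye(4); W[:3,:3]=R.from_rotvec(o['tool_rot']).as_matrix(); W[:3,3]=o['tool_pos']; T=W@im['tool_from_camera']
    K=np.array(im['K']); d=im['depth']; v,u=np.mgrid[:384,:512]
    P=np.stack([(u-K[0,2])/K[0,0]*d,-(v-K[1,2])/K[1,1]*d,-d],-1)
    X=P@np.array(T)[:3,:3].T+np.array(T)[:3,3]
    X[d==0]=np.nan
    return im['pixels'],X,o
def save(p,n): cv2.imwrite(n,cv2.cvtColor(p,cv2.COLOR_RGB2BGR))
E
python3 - <<'E'
from h import *
a=[]
for c in ['top','scene']:
    p,X,o=cam(c)
    for n in ['pot','disc','ring','glue_bottle','tape_roll','wax_block']:
        for r in ctrl.trace(c,n)[:4]:
            m=r['region']; Q=X[m]; Q=Q[~np.isnan(Q[:,0])]
            print(c,n,round(r['score'],2),np.round(r['pixel']),m.sum(),np.round(np.median(Q,0),3),np.round(Q.min(0),3),np.round(Q.max(0),3))
    a.append(p)
print({k:np.round(v,3) for k,v in o.items()})
save(a[0],'pics/top.png');save(a[1],'pics/scene.png')
E
```

```text
top pot 0.88 [192. 251.] 1236 [0.591 0.276 0.043] [ 0.55   0.232 -0.003] [0.641 0.322 0.065]
top disc 0.77 [208. 197.] 209 [0.556 0.402 0.006] [0.538 0.386 0.002] [0.575 0.422 0.023]
top ring 0.86 [270. 214.] 625 [0.427 0.378 0.018] [ 0.39   0.346 -0.003] [0.461 0.413 0.036]
top glue_bottle 0.6 [130. 257.] 407 [0.723 0.259 0.057] [ 0.71   0.234 -0.004] [0.75  0.281 0.103]
top tape_roll 0.62 [223. 308.] 274 [0.523 0.163 0.018] [ 0.502  0.137 -0.002] [0.546 0.185 0.022]
top wax_block 0.78 [147. 213.] 361 [0.694 0.357 0.022] [ 0.677  0.329 -0.001] [0.719 0.387 0.027]
scene pot 0.98 [206. 248.] 1512 [0.574 0.285 0.037] [ 0.548  0.212 -0.   ] [0.692 0.322 0.065]
scene pot 0.33 [283. 235.] 1163 [0.412 0.383 0.02 ] [ 0.391  0.339 -0.   ] [0.483 0.413 0.037]
scene disc 0.82 [241. 198.] 273 [0.55  0.404 0.007] [ 0.534  0.38  -0.001] [0.576 0.422 0.023]
scene disc 0.53 [257. 295.] 301 [0.437 0.259 0.008] [ 0.421  0.231 -0.001] [0.466 0.276 0.023]
scene ring 0.61 [282. 233.] 1126 [0.411 0.383 0.02 ] [ 0.391  0.339 -0.   ] [0.465 0.413 0.037]
scene glue_bottle 0.97 [166. 232.] 629 [0.717 0.264 0.047] [0.706 0.204 0.001] [0.808 0.281 0.104]
scene tape_roll 0.85 [218. 312.] 387 [0.519 0.164 0.018] [0.499 0.138 0.002] [0.546 0.186 0.022]
scene wax_block 0.58 [193. 194.] 394 [0.684 0.36  0.022] [0.673 0.331 0.001] [0.713 0.387 0.026]
{'t': np.float64(0.35), 'q': array([-1.276,  0.053,  1.613, -0.   ,  1.476, -0.119]), 'dq': array([ 0.002, -0.001, -0.004, -0.001, -0.001, -0.   ]), 'effort': array([-0.0000e+00, -3.9303e+01, -3.6975e+01, -0.0000e+00,  3.0000e-03,
       -0.0000e+00]), 'tool_pos': array([ 0.251, -0.572,  0.245]), 'tool_rot': array([ 0.9  ,  1.377, -0.899]), 'contact_force': array([0.07 , 0.25 , 0.355]), 'wrist_torque': array([ 0.041, -0.006, -0.018]), 'opening': np.float64(0.085)}
```

View pics/top.png

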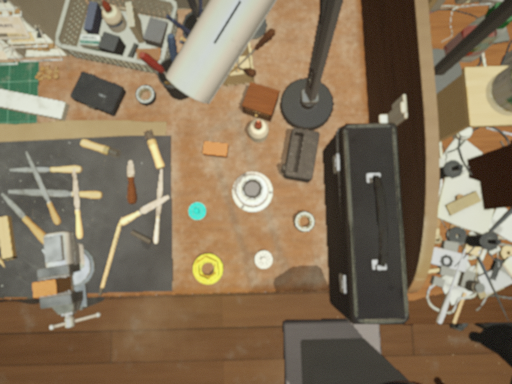

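View pics/scene.png

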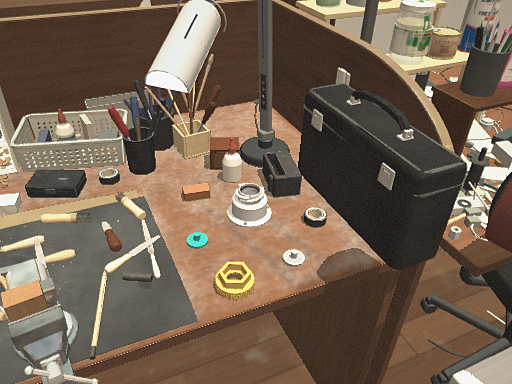

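The turquoise disc at (197,211) is the look-alike. The steel disc is at about (263,260) in the top view, the yellow ring at (207,269) and the pot at (252,191). The black case lies between the arm and the work.

```bash
cat >> h.py <<'E'
def fit(X,c,r,z0,z1):
    m=(np.hypot(X[...,0]-c[0],X[...,1]-c[1])<r)&(X[...,2]>z0)&(X[...,2]<z1)
    Q=X[m]
    if len(Q)<3: return None
    (a,b),rad=cv2.minEnclosingCircle(Q[:,:2].astype(np.float32))
    return np.round([len(Q),a,b,rad,*Q.mean(0)],4)
E
python3 - <<'E'
from h import *
for c in ['top','scene']:
    p,X,o=cam(c)
    print('mouth',fit(X,(.591,.276),.045,.055,.07))
    print('disc',fit(X,(.437,.259),.04,.003,.03),'knob',fit(X,(.437,.259),.04,.014,.03))
    print('ring',fit(X,(.427,.378),.05,.01,.04),'collar',fit(X,(.427,.378),.05,.027,.04))
    m=(X[...,0]>.3)&(X[...,0]<.75)&(X[...,1]>-.1)&(X[...,1]<.13)&(X[...,2]>.05)
    Q=X[m]; print('case',Q.min(0),Q.max(0))
    m=(X[...,0]>.35)&(X[...,0]<.8)&(X[...,1]>.14)&(X[...,1]<.5)&(X[...,2]>.12)
    Q=X[m]; print('high near',len(Q), Q.min(0) if len(Q) else '', Q.max(0) if len(Q) else '')
print(R.from_rotvec(ctrl.get_obs()['tool_rot']).as_matrix().round(3))
E
```

```text
mouth [3.090e+02 5.965e-01 2.764e-01 2.890e-02 5.959e-01 2.763e-01 5.860e-02]
disc [2.590e+02 4.356e-01 2.594e-01 3.860e-02 4.418e-01 2.559e-01 6.900e-03] knob [2.100e+01 4.429e-01 2.557e-01 5.100e-03 4.430e-01 2.557e-01 1.950e-02]
ring [5.720e+02 4.262e-01 3.795e-01 3.350e-02 4.269e-01 3.784e-01 2.260e-02] collar [2.010e+02 4.267e-01 3.803e-01 2.720e-02 4.263e-01 3.797e-01 3.270e-02]
case [ 0.30831153 -0.09988084  0.05004984] [0.74999072 0.12994661 0.29596513]
high near 3908 [0.72856669 0.14000951 0.12105721] [0.79999807 0.42130448 0.43861349]
mouth [3.030e+02 5.942e-01 2.784e-01 3.110e-02 5.919e-01 2.768e-01 5.950e-02]
disc [3.480e+02 4.377e-01 2.595e-01 3.950e-02 4.369e-01 2.581e-01 8.300e-03] knob [4.200e+01 4.388e-01 2.569e-01 5.900e-03 4.393e-01 2.569e-01 1.990e-02]
ring [1.013e+03 4.238e-01 3.797e-01 3.360e-02 4.179e-01 3.824e-01 2.420e-02] collar [3.890e+02 4.234e-01 3.801e-01 2.770e-02 4.228e-01 3.806e-01 3.300e-02]
case [ 0.33307658 -0.0264189   0.05003493] [0.74999659 0.12959332 0.29569356]
high near 3286 [0.72603467 0.14005455 0.1200591 ] [0.79998089 0.42045918 0.36735243]
[[ 0.     0.916  0.402]
 [-0.     0.402 -0.916]
 [-1.     0.     0.   ]]
```

Emit:
{"fn": "move_arm", "kwargs": {
  "increments": [
    [[-0.16, 0, 0, 0], [-0.16, 0, 0, 0], [-0.16, 0, 0, 0], [-0.16, 0, 0, 0], [-0.16, 0, 0, 0], [0, 0.117, -0.102, 0], [0, 0.117, -0.102, 0], [0, 0.117, -0.102, 0], [0, 0.117, -0.102, 0], [0, 0.117, -0.102, 0], [0, 0.117, -0.102, 0], [0, 0.117, -0.102, 0], [0, 0.117, -0.102, 0], [0, 0.117, -0.102, 0], [0, 0.117, -0.102, 0], [0, 0.117, -0.102, 0], [0, 0.117, -0.102, 0]]
  ],
  "gripper": 0
}}

```text
t: 2.22
tool_pos: [0.4499, -0.149, 0.4457]
tool_rot: [0.899, 1.376, -0.899]
contact_force: [0.4, 0.1, 0.5]
opening: 0.0856
```

Emit:
{"fn": "move_arm", "kwargs": {
  "increments": [
    [[0, 0.055, -0.134, 0], [0, 0.055, -0.134, 0], [0, 0.055, -0.134, 0], [0, 0.055, -0.134, 0], [0, 0.055, -0.134, 0], [0, 0.055, -0.134, 0], [0, 0.055, -0.134, 0], [0, 0.055, -0.134, 0], [0, 0.055, -0.134, 0], [0, 0.055, -0.134, 0], [0, 0.055, -0.134, 0], [0, 0, 0, 0], [0, 0, 0, 0]]
  ]
}}

```text
t: 3.3
tool_pos: [0.4395, 0.2487, 0.4449]
tool_rot: [0.896, 1.378, -0.897]
contact_force: [0.0, -1.2, -0.1]
opening: 0.0859
```

```bash
python3 - <<'E'
from h import *
p,X,o=cam('wrist')
print(o['t'],o['q'].round(3),o['tool_pos'],R.from_rotvec(o['tool_rot']).as_matrix().round(3))
print(ctrl.get_image('wrist')['tool_from_camera'])
print('disc',fit(X,(.439,.257),.035,.003,.03),'knob',fit(X,(.439,.257),.03,.016,.03))
print('ring',fit(X,(.425,.38),.05,.01,.04),'mouth',fit(X,(.595,.277),.04,.058,.07))
save(p,'pics/w1.png')
E
```

```text
3.3 [ 0.368 -0.272  1.587 -0.     1.827  1.521] [0.43949793 0.24868919 0.44493213] [[-0.001  0.914  0.405]
 [-0.001  0.405 -0.914]
 [-1.    -0.001  0.   ]]
[[-1.86805733e-04  2.67225051e-01 -9.63634130e-01 -1.28497980e-01]
 [-1.77857159e-03  9.63632534e-01  2.67224953e-01  6.68158509e-02]
 [ 9.99998401e-01  1.76381144e-03  2.95266802e-04  5.85242720e-04]
 [ 0.00000000e+00  0.00000000e+00  0.00000000e+00  1.00000000e+00]]
disc [3.340e+02 4.410e-01 2.560e-01 1.990e-02 4.414e-01 2.561e-01 7.200e-03] knob [3.100e+01 4.395e-01 2.542e-01 5.200e-03 4.414e-01 2.559e-01 2.000e-02]
ring [8.100e+02 4.254e-01 3.793e-01 3.330e-02 4.267e-01 3.782e-01 2.300e-02] mouth [2.850e+02 5.950e-01 2.761e-01 2.860e-02 5.950e-01 2.763e-01 6.010e-02]
```

View pics/w1.png

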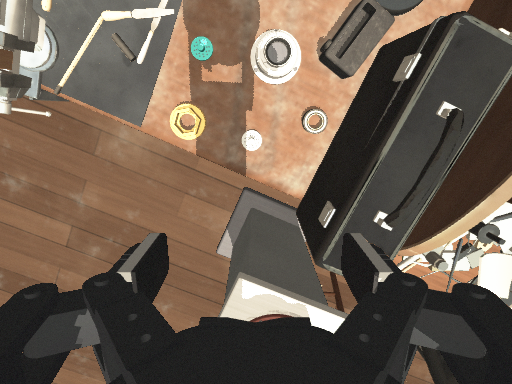

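Steel disc is at about (252,140), ring at (187,121), pot at (277,55), and turquoise look-alike at (201,48).

Emit:
{"fn": "move_arm", "kwargs": {
  "increments": [
    [[0.145, 0.017, -0.024, 0], [0.145, 0, 0, 0], [0.145, 0, 0, 0], [0.145, 0, 0, 0], [0.145, 0, 0, 0], [0.145, 0, 0, 0], [0.145, 0, 0, 0], [0.145, 0, 0, 0], [0.06, 0, 0, 0], [0, 0, 0, 0], [0, 0, 0, 0], [0, 0, 0, 0]]
  ]
}}

```text
t: 4.4
tool_pos: [0.443, 0.2542, 0.1425]
tool_rot: [0.902, 1.374, -0.898]
contact_force: [1.1, 0.1, 0.1]
opening: 0.0856
```

```bash
python3 - <<'E'
from h import *
p,X,o=cam('wrist')
print(o['t'],o['q'].round(3),o['tool_pos'],o['contact_force'])
print('disc',fit(X,(.441,.256),.03,.004,.024),'knob',fit(X,(.441,.256),.02,.017,.024))
Q=X[(X[...,2]<.1)&(abs(X[...,2])<.02)&(np.hypot(X[...,0]-.441,X[...,1]-.256)<.08)];print('bench z',np.median(Q[:,2]))
save(p,'pics/w2.png')
E
```

```text
4.4 [ 0.375 -0.139  1.975 -0.     1.302  1.534] [0.4429971  0.25417835 0.14254559] [1.13355862 0.06422661 0.13625005]
disc [1.339e+03 4.411e-01 2.562e-01 2.010e-02 4.419e-01 2.563e-01 7.400e-03] knob [1.350e+02 4.402e-01 2.558e-01 5.500e-03 4.415e-01 2.562e-01 1.980e-02]
bench z -4.661429828653474e-05
```

View pics/w2.png

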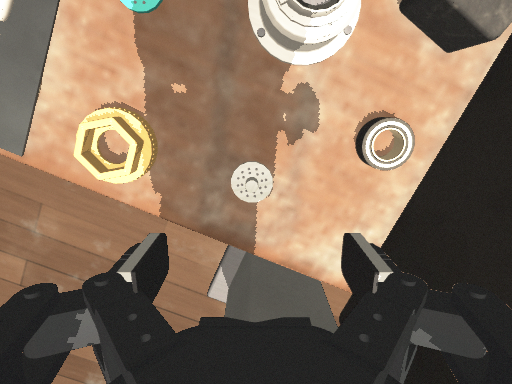

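Emit:
{"fn": "move_arm", "kwargs": {
  "increments": [
    [[0.08, -0.004, -0.01, 0], [0.08, 0, 0, 0], [0, 0, 0, 0], [0, 0, 0, 0], [0, 0, 0, 0], [0, 0, 0, 0], [0, 0, 0, 0], [0, 0, 0, 0]]
  ],
  "gripper": 0.8,
  "squeeze": 30
}}

```text
t: 5.12
tool_pos: [0.4402, 0.2566, 0.1015]
tool_rot: [0.9, 1.376, -0.898]
contact_force: [0.3, 0.2, -0.6]
opening: 0.017
```

```bash
python3 - <<'E'
from h import *
p,X,o=cam('wrist')
print(o['t'],o['tool_pos'],o['contact_force'],o['opening'])
print('disc',fit(X,(.441,.256),.03,.004,.024),'knob',fit(X,(.441,.256),.02,.017,.024))
Rm=R.from_rotvec(o['tool_rot']).as_matrix(); L=(X-o['tool_pos'])@Rm
m=(abs(L[...,2])<.05)&(abs(L[...,1])<.03)&(L[...,0]<.035)&(L[...,0]>-.06)
Q=L[m]
for s in (-1,1):
    q=Q[Q[:,2]*s>0]; q=q[q[:,0]>np.percentile(q[:,0],97)]; print(s,len(q),q.mean(0).round(4),q.max(0).round(4),q.min(0).round(4))
save(p,'pics/w3.png')
E
```

```text
5.1167 [0.44021313 0.25664967 0.1015232 ] [ 0.29735687  0.20316059 -0.57575215] 0.01695090788946552
disc [1.825e+03 4.412e-01 2.559e-01 2.010e-02 4.420e-01 2.564e-01 7.500e-03] knob [1.850e+02 4.412e-01 2.562e-01 6.000e-03 4.415e-01 2.562e-01 1.970e-02]
-1 284 [ 0.0044  0.0063 -0.0126] [ 0.0122  0.0108 -0.008 ] [-0.0011 -0.0116 -0.0216]
1 282 [0.0044 0.0063 0.0137] [0.0126 0.0109 0.0227] [-0.0011 -0.0113  0.0089]
```

View pics/w3.png

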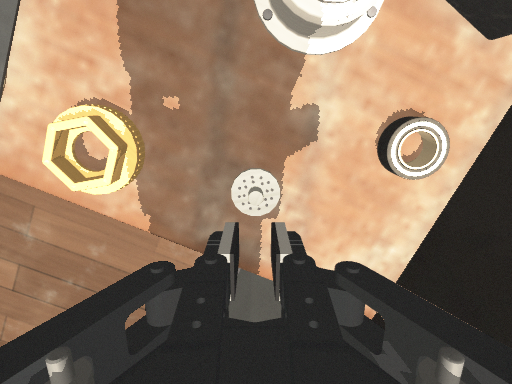

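Emit:
{"fn": "move_arm", "kwargs": {
  "increments": [
    [[0, 0.003, 0.002, 0], [0.08, 0, 0, 0], [0.08, 0, 0, 0], [0.08, 0, 0, 0], [0.04, 0, 0, 0], [0.036, 0, 0, 0], [0, 0, 0, 0], [0, 0, 0, 0]]
  ],
  "gripper": 0.62
}}

```text
t: 5.83
tool_pos: [0.4408, 0.2564, 0.0217]
tool_rot: [0.899, 1.377, -0.899]
contact_force: [0.8, -0.2, 0.3]
opening: 0.0323
```

Emit:
{"fn": "move_arm", "kwargs": {
  "increments": [
    [[0, 0, 0, 0], [0, 0, 0, 0], [0, 0, 0, 0], [0, 0, 0, 0], [0, 0, 0, 0], [0, 0, 0, 0]]
  ],
  "gripper": 1,
  "squeeze": 40
}}

```text
t: 6.33
tool_pos: [0.4412, 0.2565, 0.0224]
tool_rot: [0.9, 1.376, -0.898]
contact_force: [-1.0, -0.7, 6.5]
opening: 0.0094
```

Emit:
{"fn": "move_arm", "kwargs": {
  "increments": [
    [[-0.04, 0, 0, 0], [-0.12, 0, 0, 0], [-0.16, 0, 0, 0], [-0.16, 0, 0, 0], [0, 0, 0, 0], [0, 0, 0, 0]]
  ]
}}

```text
t: 6.83
tool_pos: [0.4422, 0.257, 0.145]
tool_rot: [0.903, 1.373, -0.894]
contact_force: [0.0, -0.1, -2.2]
opening: 0.0097
```

```bash
python3 - <<'E'
from h import *
p,X,o=cam('wrist')
print(o['t'],o['tool_pos'],o['contact_force'],o['opening'])
print('old disc place',fit(X,(.441,.256),.03,.004,.024))
print('mouth',fit(X,(.595,.276),.035,.0605,.064))
Rm=R.from_rotvec(o['tool_rot']).as_matrix(); L=(X-o['tool_pos'])@Rm
m=(abs(L[...,2])<.03)&(abs(L[...,1])<.03)&(L[...,0]<.03)&(L[...,0]>.0155)
Q=L[m]; print(len(Q),Q.mean(0).round(4),Q.min(0).round(4),Q.max(0).round(4), cv2.minEnclosingCircle(Q[:,1:].astype(np.float32)))
save(p,'pics/w4.png')
E
```

```text
6.8333 [0.44221465 0.25698797 0.14500351] [ 0.02446095 -0.11003031 -2.20388642] 0.009664046410004495
old disc place None
mouth [2.120e+02 5.819e-01 2.702e-01 2.500e-02 5.769e-01 2.700e-01 6.170e-02]
1620 [0.0167 0.0081 0.0004] [ 0.0155 -0.0201 -0.0189] [0.0214 0.0198 0.0197] ((-8.705565414857119e-05, 0.0008860392845235765), 0.020281294360756874)
```

View pics/w4.png

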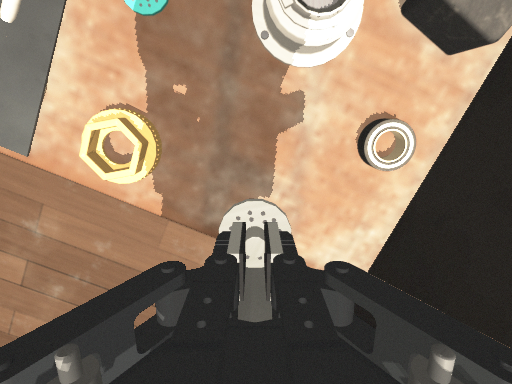

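Disc is held by its knob at image (255,225), with the pot fully visible next after moving closer.

Emit:
{"fn": "move_arm", "kwargs": {
  "increments": [
    [[0, 0.1, 0.03, 0], [0, 0.1, 0.03, 0], [0, 0.1, 0.03, 0], [0, 0, 0, 0], [0, 0, 0, 0], [0, 0, 0, 0]]
  ]
}}

```text
t: 7.38
tool_pos: [0.5163, 0.2652, 0.1389]
tool_rot: [0.897, 1.38, -0.903]
contact_force: [-0.1, -0.3, -0.8]
opening: 0.0094
```

```bash
cat >> h.py <<'E'
def circ(X,c,r,z0,z1):
    m=(np.hypot(X[...,0]-c[0],X[...,1]-c[1])<r)&(X[...,2]>z0)&(X[...,2]<z1)
    Q=X[m]; A=np.c_[2*Q[:,:2],np.ones(len(Q))]
    for _ in range(3):
        s=np.linalg.lstsq(A,(Q[:,:2]**2).sum(1),rcond=None)[0]
    return len(Q),s[:2].round(4),np.sqrt(s[2]+s[0]**2+s[1]**2).round(4),Q[:,2].mean().round(4)
def held():
    p,X,o=cam('wrist')
    Rm=R.from_rotvec(o['tool_rot']).as_matrix(); L=(X-o['tool_pos'])@Rm
    return p,X,o,L
E
python3 - <<'E'
from h import *
p,X,o,L=held()
print(o['t'],o['q'].round(2),o['tool_pos'],o['contact_force'],o['opening'],o['tool_rot'])
for a in [(.0605,.064),(.040,.0435),(.0035,.0065)]:
  print(circ(X,(.595,.276),.055,*a), fit(X,(.595,.276),.055,*a))
m=(np.hypot(L[...,1],L[...,2])<.021)&(abs(L[...,2])>.013)&(L[...,0]<.03)&(L[...,0]>.013)
Q=L[m]; print(len(Q),Q.mean(0)); s=np.linalg.lstsq(np.c_[Q[:,1:],np.ones(len(Q))],Q[:,0],rcond=None)[0]; print('plane',s)
save(p,'pics/w5.png')
E
```

```text
7.3833 [0.35 0.04 1.81 0.   1.3  1.5 ] [0.516345   0.265227   0.13887338] [-0.06148376 -0.27732095 -0.81082432] 0.009366083111457625 [ 0.89654623  1.38008276 -0.90276415]
(556, array([0.5947, 0.2762]), np.float64(0.0217), np.float64(0.0617)) [5.560e+02 5.950e-01 2.764e-01 2.800e-02 5.953e-01 2.766e-01 6.170e-02]
(1308, array([0.5952, 0.2757]), np.float64(0.0324), np.float64(0.0416)) [1.308e+03 5.946e-01 2.763e-01 3.530e-02 5.906e-01 2.820e-01 4.160e-02]
(1469, array([0.5956, 0.2754]), np.float64(0.0434), np.float64(0.0053)) [1.469e+03 5.949e-01 2.762e-01 4.600e-02 5.887e-01 2.854e-01 5.300e-03]
375 [0.01673323 0.00731352 0.00167478]
plane [ 0.0660154 -0.0036273  0.0162565]
```

View pics/w5.png

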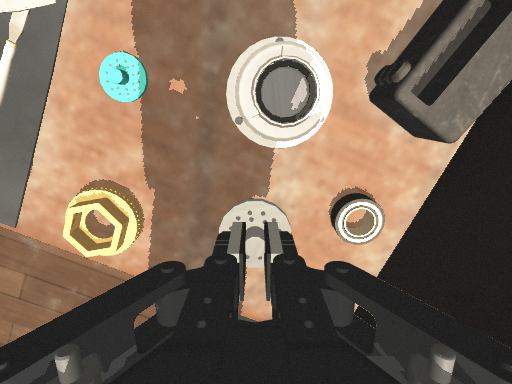

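Mouth is centred at about (286,90) in the picture; disc held level at (255,225).

Emit:
{"fn": "move_arm", "kwargs": {
  "increments": [
    [[0, 0.102, 0.027, 0], [0, 0.102, 0.027, 0], [0, 0.102, 0.027, 0], [0.09, 0, 0, 0], [0.09, 0, 0, 0], [0, 0, 0, 0], [0, 0, 0, 0], [0, 0, 0, 0]]
  ]
}}

```text
t: 8.1
tool_pos: [0.5958, 0.2782, 0.097]
tool_rot: [0.899, 1.377, -0.899]
contact_force: [0.5, -0.0, -0.7]
opening: 0.0102
```

```bash
python3 - <<'E'
from h import *
ps=[]
for i in range(4):
    p,X,o,L=held(); ps.append(np.r_[o['tool_pos'],o['contact_force']])
    for a in [(.0605,.0635),(.040,.0435)]: 
        m=(np.hypot(X[...,0]-.595,X[...,1]-.2763)<.055)&(X[...,2]>a[0])&(X[...,2]<a[1]); print(m.sum(), end=' ')
    print(fit(X,(.595,.276),.055,.0035,.0065))
    m=(np.hypot(L[...,1],L[...,2])<.024)&(L[...,0]<.0185)&(L[...,0]>.015); Q=L[m]; print('disc',cv2.minEnclosingCircle(Q[:,1:].astype(np.float32)))
print(np.round(ps,4))
save(cv2.resize(p[100:300,150:360],None,fx=3.5,fy=3),'pics/w6.png')
E
```

```text
385 1546 [1.562e+03 5.949e-01 2.764e-01 4.590e-02 6.177e-01 2.863e-01 5.500e-03]
disc ((-0.00019677171076182276, 0.0008236761204898357), 0.020285923033952713)
379 1531 [1.522e+03 5.948e-01 2.762e-01 4.610e-02 6.174e-01 2.865e-01 5.400e-03]
disc ((-0.0003903936594724655, 0.0003390887286514044), 0.020404387265443802)
354 1540 [1.559e+03 5.947e-01 2.763e-01 4.610e-02 6.175e-01 2.863e-01 5.400e-03]
disc ((-0.000461402116343379, 0.00022155643091537058), 0.020407425239682198)
367 1530 [1.509e+03 5.953e-01 2.767e-01 4.590e-02 6.172e-01 2.868e-01 5.500e-03]
disc ((-0.0002782072697300464, 0.0004703675222117454), 0.02029147557914257)
[[ 0.5958  0.2782  0.097   0.5016 -0.0439 -0.7348]
 [ 0.5965  0.2783  0.098   0.4486  0.1027  0.0224]
 [ 0.5969  0.2784  0.0983 -0.528  -1.1172  0.1851]
 [ 0.597   0.2784  0.0984 -0.7212  0.2155  0.4255]]
```

View pics/w6.png

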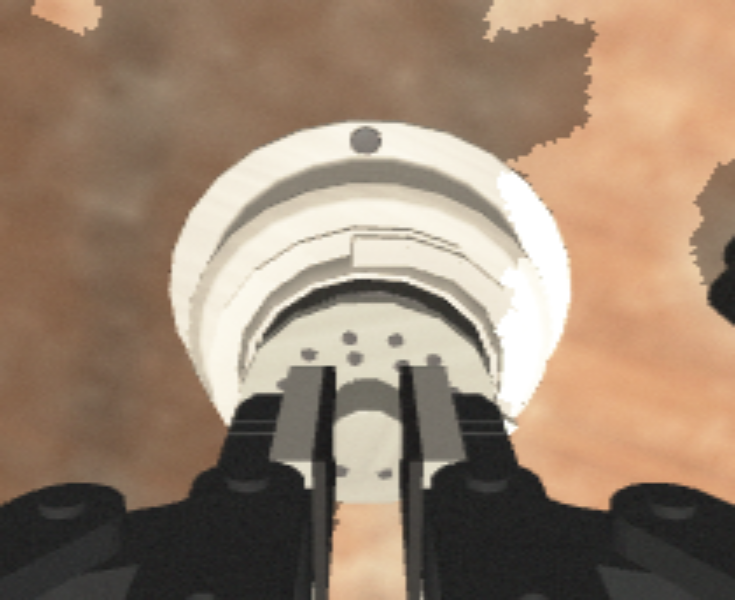

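Emit:
{"fn": "move_arm", "kwargs": {
  "increments": [
    [[0, -0.009, 0.002, 0], [0.02, 0, 0, 0], [0.02, 0, 0, 0], [0.008, 0, 0, 0], [0, 0, 0, 0], [0, 0, 0, 0], [0, 0, 0, 0], [0, 0, 0, 0]]
  ]
}}

```text
t: 8.97
tool_pos: [0.5946, 0.2767, 0.0844]
tool_rot: [0.899, 1.377, -0.899]
contact_force: [-0.3, 1.0, 0.3]
opening: 0.0097
```

```bash
python3 - <<'E'
from h import *
for i in range(3):
    p,X,o,L=held(); print(np.round(np.r_[o['tool_pos'],o['contact_force']],4))
    print(fit(X,(.595,.276),.055,.0035,.0065))
    m=(np.hypot(L[...,1],L[...,2])<.024)&(L[...,0]<.0185)&(L[...,0]>.015); Q=L[m]; print('disc',cv2.minEnclosingCircle(Q[:,1:].astype(np.float32)),Q[:,0].mean())
E
```

```text
[ 0.5946  0.2767  0.0844 -0.2872  1.0341  0.2985]
[1.706e+03 5.950e-01 2.763e-01 4.590e-02 6.181e-01 2.866e-01 5.500e-03]
disc ((-0.00030230925767682493, 0.0005344489472918212), 0.020247433334589005) 0.016632016552884193
[ 0.5946  0.2767  0.0845 -0.5785  0.2249 -0.8162]
[1.689e+03 5.951e-01 2.764e-01 4.580e-02 6.180e-01 2.866e-01 5.500e-03]
disc ((-0.00038883183151483536, 0.00033512129448354244), 0.020354362204670906) 0.016609757123605875
[ 0.5946  0.2767  0.0845 -0.086   0.3161 -0.6817]
[1.710e+03 5.951e-01 2.763e-01 4.590e-02 6.180e-01 2.864e-01 5.500e-03]
disc ((-0.00020386620599310845, 4.931680450681597e-05), 0.020408833399415016) 0.016605694090498693
```

Emit:
{"fn": "move_arm", "kwargs": {
  "increments": [
    [[0, 0.002, 0.001, 0], [0.005, 0, 0, 0], [0.005, 0, 0, 0], [0.005, 0, 0, 0], [0.004, 0, 0, 0], [0, 0, 0, 0], [0, 0, 0, 0], [0, 0, 0, 0]]
  ]
}}

```text
t: 9.78
tool_pos: [0.595, 0.2766, 0.0797]
tool_rot: [0.899, 1.377, -0.899]
contact_force: [-0.8, -0.5, 1.5]
opening: 0.0095
```

```bash
python3 - <<'E'
from h import *
for i in range(2):
    p,X,o,L=held(); print(np.round(np.r_[o['tool_pos'],o['contact_force'],o['wrist_torque'],o['opening']],4))
    m=(np.hypot(L[...,1],L[...,2])<.024)&(L[...,0]<.0185)&(L[...,0]>.013); Q=L[m]; print('disc',cv2.minEnclosingCircle(Q[:,1:].astype(np.float32)),Q[:,0].mean(), X[m][:,2].mean())
E
```

```text
[ 0.595   0.2766  0.0797 -0.7671 -0.4718  1.5473 -0.0621  0.1765  0.0199
  0.0095]
disc ((0.0001396852167090401, 0.000255176069913432), 0.022807812318205833) 0.016752533595815595 0.06299204257524227
[ 0.595   0.2766  0.0797 -1.364  -1.2552  2.123  -0.1666  0.1604 -0.0025
  0.0094]
disc ((0.0001304382603848353, 0.0004260975692886859), 0.02285720407962799) 0.016762935846030527 0.06295338422531775
```

Emit:
{"fn": "move_arm", "kwargs": {
  "increments": [
    [[0.002, 0, 0, 0], [0, 0, 0, 0], [0, 0, 0, 0], [0, 0, 0, 0]]
  ],
  "gripper": 0.5
}}

```text
t: 10.22
tool_pos: [0.595, 0.2766, 0.0789]
tool_rot: [0.899, 1.377, -0.899]
contact_force: [-0.6, -0.3, -0.6]
opening: 0.0423
```

Emit:
{"fn": "move_arm", "kwargs": {
  "increments": [
    [[-0.08, 0, 0, 0], [-0.12, 0, 0, 0], [-0.12, 0, 0, 0], [0, -0.1, -0.03, 0], [0, -0.1, -0.03, 0], [0, -0.1, -0.03, 0], [0, 0, 0, 0], [0, 0, 0, 0]]
  ],
  "gripper": 0
}}

```text
t: 10.88
tool_pos: [0.5164, 0.2671, 0.1589]
tool_rot: [0.899, 1.377, -0.899]
contact_force: [-0.4, -0.3, 0.3]
opening: 0.0853
```

```bash
python3 - <<'E'
from h import *
p,X,o,L=held(); print(o['t'],np.round(np.r_[o['tool_pos'],o['contact_force'],o['opening'],o['q']],4))
D=np.hypot(X[...,0]-.595,X[...,1]-.2763)
m=(D<.019)&(D>.008)&(X[...,2]>.05); Q=X[m]; s=np.linalg.lstsq(np.c_[Q[:,:2]-[.595,.2763],np.ones(len(Q))],Q[:,2],rcond=None)[0]; print('disc top plane',len(Q),s)
print('knob',fit(X,(.595,.2763),.02,.073,.09))
m=(D>.0215)&(D<.0235)&(X[...,2]>.055);print('rim',np.median(X[m][:,2]))
print('ring',fit(X,(.4265,.379),.05,.01,.04),'collar',fit(X,(.4265,.379),.05,.030,.036))
m=(np.hypot(X[...,0]-.426,X[...,1]-.379)<.05)&(X[...,2]>.0305)&(X[...,2]<.035); Q=X[m][:,:2]
c=cv2.minEnclosingCircle(Q.astype(np.float32))[0]; 
best=max(((max([np.percentile((Q-c)@[np.cos(a+k*np.pi/3),np.sin(a+k*np.pi/3)],98) for k in range(6)]),np.degrees(a)) for a in np.arange(0,np.pi/3,.02)),key=lambda t:-t[0]); print('flat normal',best)
save(p,'pics/w7.png')
E
```

```text
10.8833 [ 5.1640e-01  2.6710e-01  1.5890e-01 -3.8240e-01 -3.2230e-01  3.2040e-01
  8.5300e-02  3.4930e-01  1.8200e-02  1.7962e+00 -1.0000e-04  1.3271e+00
  1.5056e+00]
disc top plane 1819 [0.00021823 0.001003   0.06333111]
knob [2.450e+02 5.950e-01 2.761e-01 5.900e-03 5.949e-01 2.762e-01 7.720e-02]
rim 0.06080670838955422
ring [3.112e+03 4.258e-01 3.799e-01 3.350e-02 4.304e-01 3.778e-01 2.370e-02] collar [1.066e+03 4.253e-01 3.800e-01 2.730e-02 4.263e-01 3.800e-01 3.280e-02]
flat normal (np.float64(0.023730010069229927), np.float64(34.37746770784939))
```

View pics/w7.png

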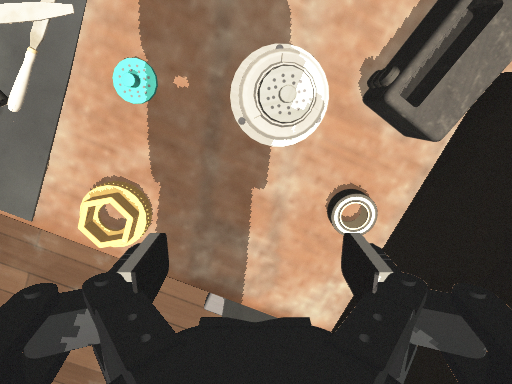

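Disc sits flat in the mouth at (283,93) (plane tilt <0.1°, top at 63.3 mm). Ring is at (113,216).

Emit:
{"fn": "move_arm", "kwargs": {
  "increments": [
    [[0, -0.038, -0.14, 0], [0, -0.038, -0.14, 0], [0, -0.038, -0.14, 0], [0, -0.038, -0.14, 0], [0, 0, 0, -0.078], [0, 0, 0, -0.078], [0, 0, 0, -0.078], [0, 0, 0, -0.078], [0, 0, 0, -0.078], [0, 0, 0, -0.078], [0, 0, 0, -0.078], [0, 0, 0, -0.078], [0, 0, 0, -0.078], [0, 0, 0, -0.078], [0, 0, 0, -0.078], [0, 0, 0, -0.078]]
  ]
}}

```text
t: 12.27
tool_pos: [0.4276, 0.3805, 0.1594]
tool_rot: [-0.25, 1.555, 0.25]
contact_force: [-0.3, -0.2, 0.1]
opening: 0.0853
```

Emit:
{"fn": "move_arm", "kwargs": {
  "increments": [
    [[0, 0, 0, -0.078], [0, 0, 0, -0.078], [0, 0, 0, -0.078], [0, 0, 0, -0.078], [0, 0, 0, -0.078], [0, 0, 0, -0.078], [0, 0, 0, -0.078], [0, 0, 0, -0.078], [0, 0, 0, -0.078], [0, 0, 0, -0.078], [0, 0, 0, -0.07], [0, 0, 0, 0], [0, 0, 0, 0], [0, 0, 0, 0], [0, 0, 0, 0]]
  ]
}}

```text
t: 13.52
tool_pos: [0.4266, 0.3801, 0.1591]
tool_rot: [-1.265, 1.172, 1.265]
contact_force: [-0.8, 0.1, 0.1]
opening: 0.0853
```

```bash
cat >> h.py <<'E'
def hexfit(X,c0,z0,z1):
    m=(np.hypot(X[...,0]-c0[0],X[...,1]-c0[1])<.05)&(X[...,2]>z0)&(X[...,2]<z1); Q=X[m][:,:2]
    best=None
    for a in np.arange(0,60,.5):
        n=[np.array([np.cos(t),np.sin(t)]) for t in np.radians(a+60*np.arange(3))]
        e=[(np.percentile(Q@k,99.5),np.percentile(Q@k,.5)) for k in n]
        w=sum(x-y for x,y in e)/3
        if best is None or w<best[0]:
            c=np.linalg.lstsq(np.array(n),np.array([(x+y)/2 for x,y in e]),rcond=None)[0]; best=(w.round(4),a,c.round(4),len(Q))
    return best
E
python3 - <<'E'
from h import *
p,X,o,L=held(); print(o['t'],np.round(np.r_[o['tool_pos'],o['contact_force'],o['opening'],o['q']],4))
Rm=R.from_rotvec(o['tool_rot']).as_matrix();print(Rm.round(3), np.degrees(np.arctan2(Rm[1,2],Rm[0,2])))
print(hexfit(X,(.4257,.38),.0305,.035),fit(X,(.4257,.38),.05,.01,.04))
save(p,'pics/w8.png')
E
```

```text
13.5167 [ 0.4266  0.3801  0.1591 -0.8034  0.1191  0.0978  0.0853  0.5976 -0.0057
  1.8198 -0.      1.3274 -1.0491]
[[ 0.    -0.997 -0.076]
 [ 0.    -0.076  0.997]
 [-1.    -0.     0.   ]] 94.35099239927915
(np.float64(0.0476), np.float64(34.5), array([0.4247, 0.3796]), 1057) [2.919e+03 4.245e-01 3.794e-01 3.330e-02 4.217e-01 3.794e-01 2.350e-02]
```

View pics/w8.png

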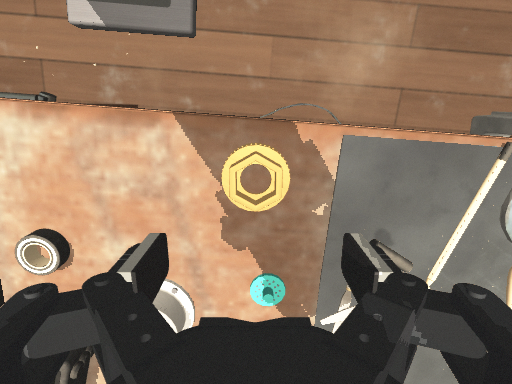

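Ring is straight ahead at (256,178), jaws aligned to its flats.

Emit:
{"fn": "move_arm", "kwargs": {
  "increments": [
    [[0.11, 0.005, -0.001, 0], [0.11, 0, 0, 0], [0.11, 0, 0, 0], [0.11, 0, 0, 0], [0.04, 0, 0, 0], [0.032, 0, 0, 0], [0, 0, 0, 0], [0, 0, 0, 0], [0, 0, 0, 0]]
  ]
}}

```text
t: 14.32
tool_pos: [0.4263, 0.3805, 0.0331]
tool_rot: [-1.266, 1.168, 1.265]
contact_force: [0.3, 0.2, -0.2]
opening: 0.0856
```

Emit:
{"fn": "move_arm", "kwargs": {
  "increments": [
    [[0, 0, 0, 0], [0, 0, 0, 0], [0, 0, 0, 0], [0, 0, 0, 0], [0, 0, 0, 0], [0, 0, 0, 0], [0, 0, 0, 0], [0, 0, 0, 0]]
  ],
  "gripper": 1,
  "squeeze": 60
}}

```text
t: 14.98
tool_pos: [0.4258, 0.3801, 0.0323]
tool_rot: [-1.266, 1.169, 1.265]
contact_force: [-0.1, -1.4, 5.7]
opening: 0.0466
```

Emit:
{"fn": "move_arm", "kwargs": {
  "increments": [
    [[-0.04, 0, 0, 0], [-0.12, 0, 0, 0], [-0.16, 0, 0, 0], [-0.16, 0, 0, 0], [0, -0.128, -0.093, 0], [0, -0.128, -0.093, 0], [0, -0.128, -0.093, 0], [0, -0.128, -0.093, 0], [0, -0.128, -0.093, 0], [0, 0, 0, 0], [0, 0, 0, 0], [0, 0, 0, 0], [0, 0, 0, 0], [0, 0, 0, 0]]
  ]
}}

```text
t: 16.15
tool_pos: [0.5922, 0.277, 0.1508]
tool_rot: [-1.267, 1.171, 1.268]
contact_force: [-0.2, -0.3, -1.7]
opening: 0.0459
```

```bash
python3 - <<'E'
from h import *
p,X,o,L=held(); print(o['t'],np.round(np.r_[o['tool_pos'],o['contact_force'],o['opening'],o['q']],4))
Rm=R.from_rotvec(o['tool_rot']).as_matrix();print(Rm.round(3), np.degrees(np.arctan2(Rm[1,2],Rm[0,2])))
print('pot',fit(X,(.595,.2763),.055,.0035,.0065),fit(X,(.595,.2763),.055,.040,.0435))
m=(np.hypot(L[...,1],L[...,2])<.037)&(L[...,0]<.04)&(L[...,0]>.004); Q=L[m]
h,e=np.histogram(Q[:,0],np.arange(.004,.04,.002)); print(h)
m2=m&(abs(L[...,0]-.0150)<.003)&(L[...,1]>0); q=L[m2]; print(len(q),q[:,0].mean(),cv2.minEnclosingCircle(q[:,1:].astype(np.float32)))
save(p,'pics/w9.png')
E
```

```text
16.15 [ 5.9220e-01  2.7700e-01  1.5080e-01 -1.5800e-01 -3.3230e-01 -1.6837e+00
  4.5900e-02  3.2360e-01  1.9140e-01  1.6236e+00  2.0000e-04  1.3275e+00
 -1.3265e+00]
[[-0.001 -0.997 -0.079]
 [-0.    -0.079  0.997]
 [-1.     0.001  0.   ]] 94.54036816612377
pot [9.770e+02 5.948e-01 2.760e-01 4.590e-02 5.689e-01 2.743e-01 5.400e-03] [7.820e+02 5.936e-01 2.758e-01 3.470e-02 5.711e-01 2.741e-01 4.160e-02]
[ 349  323  294  256  285 2481  625  173  123   88   68   78   68   19
    1    0    0]
2359 0.015336813196727259 ((0.008751222863793373, -0.0008396096527576447), 0.03167874366044998)
```

View pics/w9.png

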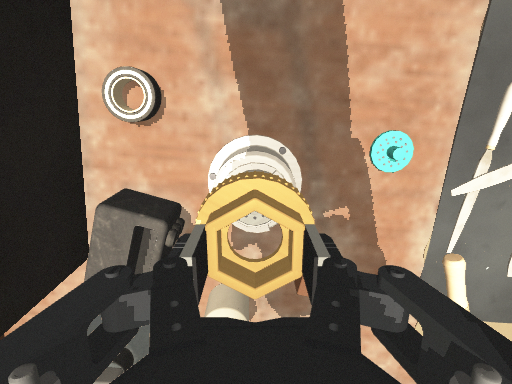

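```bash
python3 - <<'E'
from h import *
p,X,o,L=held()
print(o['tool_pos'])
Y=np.stack([L[...,1],L[...,2],L[...,0]],-1)
print('hex top', hexfit(Y,(0,0),-.004,.002))
m=(np.hypot(L[...,1],L[...,2])<.05)&(abs(L[...,0]-.015)<.002)&(L[...,1]>0); q=L[m]
print(q[:,1].max(),np.percentile(q[:,1],[50,99]))
# outer edge: max radius in angular bins
from scipy.optimize import least_squares
th=np.arctan2(q[:,2],q[:,1]); r=np.hypot(q[:,1],q[:,2]); P=[]
for a in np.radians(np.arange(-60,61,4)):
    k=abs(th-a)<.035
    if k.sum()>3: j=np.argmax(np.where(k,r,0)); P.append(q[j,1:])
P=np.array(P); s=least_squares(lambda c:np.hypot(*(P-c).T)-.0328,[0,0],loss='soft_l1',f_scale=.0005); print('skirt',s.x,np.abs(s.fun).mean(),len(P))
m=(np.hypot(L[...,1],L[...,2])<.045)&(abs(L[...,0]+.0007)<.0025);Q=L[m];print('top plane',np.linalg.lstsq(np.c_[Q[:,1:],np.ones(len(Q))],Q[:,0],rcond=None)[0])
E
```

```text
[0.59237069 0.27698984 0.15097269]
hex top (np.float64(0.0551), np.float64(30.0), array([ 0.001 , -0.0009]), 3849)
0.03351007741035616 [0.0232254  0.03293315]
skirt [ 0.00058617 -0.00105604] 0.00011475314804501255 31
top plane [-1.55896116e-03 -1.44526494e-05 -4.40410476e-04]
```

Emit:
{"fn": "move_arm", "kwargs": {
  "increments": [
    [[0, -0.012, -0.001, 0], [0.07, 0, 0, 0], [0.07, 0, 0, 0], [0.05, 0, 0, 0], [0.02, 0, 0, 0], [0, 0, 0, 0], [0, 0, 0, 0], [0, 0, 0, 0], [0, 0, 0, 0]]
  ]
}}

```text
t: 17.0
tool_pos: [0.5974, 0.2764, 0.1]
tool_rot: [-1.267, 1.169, 1.265]
contact_force: [-0.4, -0.2, -0.6]
opening: 0.0467
```

```bash
cat >> h.py <<'E'
from scipy.optimize import least_squares
def skirt(L):
    m=(np.hypot(L[...,1],L[...,2])<.04)&(abs(L[...,0]-.015)<.002)&(L[...,1]>0); q=L[m]
    th=np.arctan2(q[:,2],q[:,1]); r=np.hypot(q[:,1],q[:,2]); P=[]
    for a in np.radians(np.arange(-60,61,4)):
        k=abs(th-a)<.035
        if k.sum()>3: P.append(q[np.argmax(np.where(k,r,0)),1:])
    P=np.array(P); s=least_squares(lambda c:np.hypot(*(P-c).T)-.0328,[0,0],loss='soft_l1',f_scale=.0005)
    return s.x.round(4),np.abs(s.fun).mean().round(5),q[:,0].mean().round(4)
E
python3 - <<'E'
from h import *
for i in range(2):
    p,X,o,L=held(); print(o['t'],np.round(np.r_[o['tool_pos'],o['contact_force'],o['wrist_torque'],o['q'][5]],4))
    print('pot',fit(X,(.595,.2763),.055,.0035,.0065),'skirt',skirt(L))
E
```

```text
17.0 [ 0.5974  0.2764  0.1    -0.3818 -0.1591 -0.6407 -0.0114 -0.0339 -0.0029
 -1.3281]
pot [1.469e+03 5.947e-01 2.760e-01 4.580e-02 5.684e-01 2.745e-01 5.500e-03] skirt (array([ 0.0006, -0.001 ]), np.float64(0.00012), np.float64(0.0154))
17.05 [ 0.5973  0.2764  0.0999 -0.1618  0.466  -1.4856 -0.0133  0.0489 -0.0446
 -1.328 ]
pot [1.447e+03 5.944e-01 2.758e-01 4.590e-02 5.684e-01 2.750e-01 5.500e-03] skirt (array([ 0.0006, -0.001 ]), np.float64(0.00012), np.float64(0.0154))
```

Emit:
{"fn": "move_arm", "kwargs": {
  "increments": [
    [[0, 0.008, 0.002, 0], [0.01, 0, 0, 0], [0.01, 0, 0, 0], [0.006, 0, 0, 0], [0, 0, 0, 0], [0, 0, 0, 0], [0, 0, 0, 0]]
  ]
}}

```text
t: 17.68
tool_pos: [0.5945, 0.2764, 0.092]
tool_rot: [-1.266, 1.172, 1.266]
contact_force: [0.5, -0.2, -1.2]
opening: 0.0464
```

Emit:
{"fn": "move_arm", "kwargs": {
  "increments": [
    [[0.004, 0, 0, 0], [0.004, 0, 0, 0], [0.004, 0, 0, 0], [0, 0, 0, 0], [0, 0, 0, 0]]
  ]
}}

```text
t: 18.1
tool_pos: [0.5945, 0.2765, 0.089]
tool_rot: [-1.266, 1.171, 1.266]
contact_force: [0.2, 0.9, -1.7]
opening: 0.0465
```

Emit:
{"fn": "move_arm", "kwargs": {
  "increments": [
    [[0, -0.003, 0, 0], [0.004, 0, 0, 0], [0.004, 0, 0, 0], [0, 0, 0, 0], [0, 0, 0, 0]]
  ]
}}

```text
t: 18.52
tool_pos: [0.5956, 0.2766, 0.0884]
tool_rot: [-1.267, 1.171, 1.266]
contact_force: [-2.5, -1.1, 5.3]
opening: 0.0464
```

Emit:
{"fn": "move_arm", "kwargs": {
  "increments": [
    [[0.004, 0, 0, 0], [0.004, 0, 0, 0], [0, 0, 0, 0], [0, 0, 0, 0]]
  ]
}}

```text
t: 18.85
tool_pos: [0.5958, 0.2766, 0.0883]
tool_rot: [-1.267, 1.171, 1.266]
contact_force: [-6.9, -2.7, 13.6]
opening: 0.0464
```

Emit:
{"fn": "move_arm", "kwargs": {
  "increments": [
    [[0, 0.003, 0.001, 0], [0, 0, 0, 0.05], [0.001, 0, 0, 0.05], [0.001, 0, 0, 0.05], [0.001, 0, 0, 0.05], [0.001, 0, 0, 0.05], [0.001, 0, 0, 0.05], [0, 0, 0, 0]]
  ]
}}

```text
t: 19.52
tool_pos: [0.5965, 0.2768, 0.0868]
tool_rot: [-0.914, 1.367, 0.91]
contact_force: [-0.2, -1.6, 8.7]
opening: 0.0465
```

```bash
cat > s.py <<'E'
from h import *
o=ctrl.get_obs(); Rm=R.from_rotvec(o['tool_rot']).as_matrix()
print(round(o['t'],2),'pos',o['tool_pos'].round(4),'yaw',np.degrees(np.arctan2(Rm[1,2],Rm[0,2])).round(2),'tilt',np.degrees(np.arccos(-Rm[2,0])).round(2),'F',o['contact_force'].round(1),'T',o['wrist_torque'].round(3),'q6',o['q'][5].round(3),'op',o['opening'].round(4))
E
python3 s.py
```

```text
Traceback (most recent call last):
  File "s.py", line 3, in <module>
    print(round(o['t'],2),'pos',o['tool_pos'].round(4),'yaw',np.degrees(np.arctan2(Rm[1,2],Rm[0,2])).round(2),'tilt',np.degrees(np.arccos(-Rm[2,0])).round(2),'F',o['contact_force'].round(1),'T',o['wrist_torque'].round(3),'q6',o['q'][5].round(3),'op',o['opening'].round(4))
                                                                                                                                                                                                                                                          ^^^^^^^^^^^^^^^^^^
AttributeError: 'float' object has no attribute 'round'
```

Emit:
{"fn": "move_arm", "kwargs": {
  "increments": [
    [[0.001, 0, 0, 0.05], [0.001, 0, 0, 0.05], [0.001, 0, 0, 0.05], [0.001, 0, 0, 0.05], [0.001, 0, 0, 0.05], [0.001, 0, 0, 0.05], [0.001, 0, 0, 0.05], [0.001, 0, 0, 0.05], [0, 0, 0, 0]]
  ]
}}

```text
t: 20.27
tool_pos: [0.5962, 0.2768, 0.0845]
tool_rot: [-0.428, 1.524, 0.427]
contact_force: [-0.2, -0.6, 7.6]
opening: 0.0464
```

```bash
sed -i "s/o\['opening'\].round(4)/round(float(o['opening']),4)/" s.py; python3 s.py
```

```text
20.27 pos [0.5962 0.2768 0.0845] yaw 31.29 tilt 0.22 F [-0.2 -0.6  7.6] T [-0.373  0.273 -0.18 ] q6 -0.224 op 0.0464
```

Emit:
{"fn": "move_arm", "kwargs": {
  "increments": [
    [[0.001, 0, 0, 0.05], [0.001, 0, 0, 0.05], [0.001, 0, 0, 0.05], [0.001, 0, 0, 0.05], [0.001, 0, 0, 0.05], [0, 0, 0, 0], [0, 0, 0, 0]]
  ]
}}

```text
t: 20.85
tool_pos: [0.5962, 0.2769, 0.0831]
tool_rot: [-0.122, 1.563, 0.122]
contact_force: [-0.3, -1.7, 7.2]
opening: 0.0463
```

```bash
python3 s.py
```

```text
20.85 pos [0.5962 0.2769 0.0831] yaw 8.92 tilt 0.22 F [-0.3 -1.7  7.2] T [-0.299  0.256 -0.115] q6 0.166 op 0.0463
```

Emit:
{"fn": "move_arm", "kwargs": {
  "increments": [
    [[0, 0, 0, 0.04], [0, 0, 0, 0.04], [0, 0, 0, 0.04], [0, 0, 0, 0], [0, 0, 0, 0]]
  ]
}}

```text
t: 21.27
tool_pos: [0.596, 0.2767, 0.0825]
tool_rot: [0.026, 1.567, -0.025]
contact_force: [-0.1, -1.4, 5.9]
opening: 0.0465
```

```bash
python3 s.py
```

```text
21.27 pos [0.596  0.2767 0.0825] yaw -1.84 tilt 0.2 F [-0.1 -1.4  5.9] T [-0.274  0.091 -0.029] q6 0.354 op 0.0465
```

Emit:
{"fn": "move_arm", "kwargs": {
  "increments": [
    [[0, 0, 0, 0.04], [0, 0, 0, 0.04], [0, 0, 0, 0.04], [0, 0, 0, 0], [0, 0, 0, 0]]
  ]
}}

```text
t: 21.68
tool_pos: [0.5958, 0.2768, 0.0823]
tool_rot: [0.174, 1.561, -0.172]
contact_force: [0.5, -1.3, 4.9]
opening: 0.0465
```

```bash
python3 s.py
```

```text
21.68 pos [0.5958 0.2768 0.0823] yaw -12.63 tilt 0.18 F [ 0.5 -1.3  4.9] T [-0.266  0.127 -0.033] q6 0.543 op 0.0465
```

Emit:
{"fn": "move_arm", "kwargs": {
  "increments": [
    [[0, 0, 0, 0.04], [0, 0, 0, 0.04], [0, 0, 0, 0], [0, 0, 0, 0]]
  ]
}}

```text
t: 22.02
tool_pos: [0.5958, 0.2768, 0.0823]
tool_rot: [0.272, 1.551, -0.271]
contact_force: [-0.6, -2.0, 4.9]
opening: 0.0464
```

```bash
python3 s.py
```

```text
22.02 pos [0.5958 0.2768 0.0823] yaw -19.83 tilt 0.18 F [-0.6 -2.   4.9] T [-0.205  0.103 -0.026] q6 0.668 op 0.0464
```

Emit:
{"fn": "move_arm", "kwargs": {
  "increments": [
    [[0, 0, 0, 0.03], [0, 0, 0, 0.03], [0, 0, 0, 0], [0, 0, 0, 0]]
  ]
}}

```text
t: 22.35
tool_pos: [0.5958, 0.2768, 0.0823]
tool_rot: [0.346, 1.54, -0.344]
contact_force: [0.6, -1.2, 5.7]
opening: 0.0463
```

```bash
python3 s.py
```

```text
22.35 pos [0.5958 0.2768 0.0823] yaw -25.23 tilt 0.18 F [ 0.6 -1.2  5.7] T [-0.169  0.116 -0.068] q6 0.762 op 0.0463
```

Emit:
{"fn": "move_arm", "kwargs": {
  "increments": [
    [[0, 0, 0, 0.03], [0, 0, 0, 0.03], [0, 0, 0, 0], [0, 0, 0, 0]]
  ]
}}

```text
t: 22.68
tool_pos: [0.5956, 0.277, 0.0821]
tool_rot: [0.42, 1.528, -0.417]
contact_force: [-0.6, -0.6, 5.4]
opening: 0.0461
```

```bash
python3 s.py
```

```text
22.68 pos [0.5956 0.277  0.0821] yaw -30.59 tilt 0.17 F [-0.6 -0.6  5.4] T [-0.123  0.074 -0.111] q6 0.856 op 0.0461
```

Emit:
{"fn": "move_arm", "kwargs": {
  "increments": [
    [[0, 0, 0, 0.03], [0, 0, 0, 0.03], [0, 0, 0, 0], [0, 0, 0, 0]]
  ]
}}

```text
t: 23.02
tool_pos: [0.5955, 0.2772, 0.0818]
tool_rot: [0.493, 1.512, -0.49]
contact_force: [0.4, 0.8, 5.2]
opening: 0.0463
```

```bash
python3 s.py
```

```text
23.02 pos [0.5955 0.2772 0.0818] yaw -35.94 tilt 0.16 F [0.4 0.8 5.2] T [ 0.088  0.027 -0.096] q6 0.949 op 0.0463
```

Emit:
{"fn": "move_arm", "kwargs": {
  "increments": [
    [[0, 0, 0, 0.03], [0, 0, 0, 0], [0, 0, 0, 0]]
  ]
}}

```text
t: 23.27
tool_pos: [0.5954, 0.2772, 0.0817]
tool_rot: [0.529, 1.504, -0.526]
contact_force: [-0.4, 1.1, 4.3]
opening: 0.0463
```

```bash
python3 s.py
```

```text
23.27 pos [0.5954 0.2772 0.0817] yaw -38.62 tilt 0.15 F [-0.4  1.1  4.3] T [ 0.083 -0.074 -0.001] q6 0.996 op 0.0463
```

```bash
cat > a.py <<'E'
from h import *
E=[]
for i in range(5):
    p,X,o,L=held(); E.append(np.r_[o['contact_force'],o['wrist_torque'],o['effort'][5],o['tool_pos'][2]])
E=np.array(E); print('mean',E.mean(0).round(4)); print('sd',E.std(0).round(3))
Rm=R.from_rotvec(o['tool_rot']).as_matrix(); print('yaw',np.degrees(np.arctan2(Rm[1,2],Rm[0,2])).round(2))
def pl(D0,D1,z0,z1):
    D=np.hypot(X[...,0]-.595,X[...,1]-.2763); m=(D<D1)&(D>D0)&(X[...,2]>z0)&(X[...,2]<z1); Q=X[m]
    s=np.linalg.lstsq(np.c_[Q[:,:2]-[.595,.2763],np.ones(len(Q))],Q[:,2],rcond=None)[0]; return len(Q),s.round(4),np.median(Q[:,2]).round(4)
print('shoulder',pl(.028,.032,.062,.074),'collar top',pl(.017,.0235,.079,.089),'knob',pl(0,.006,.06,.09),'disc',pl(.008,.013,.055,.07))
E
python3 a.py
```

```text
mean [ 8.1450e-01  6.4440e-01  5.0095e+00  1.4280e-01 -4.6500e-02  5.0000e-04
  1.1000e-02  8.1700e-02]
sd [0.71  0.582 0.444 0.033 0.026 0.03  0.004 0.   ]
yaw -38.62
shoulder (1119, array([-0.005 , -0.0073,  0.0665]), np.float64(0.0663)) collar top (2684, array([0.0116, 0.0051, 0.0821]), np.float64(0.0822)) knob (458, array([-0.7067, -0.0194,  0.075 ]), np.float64(0.0761)) disc (784, array([0.0037, 0.003 , 0.0624]), np.float64(0.0624))
```

Emit:
{"fn": "move_arm", "kwargs": {
  "increments": [
    [[0, 0, 0, 0.03], [0, 0, 0, 0.03], [0, 0, 0, 0], [0, 0, 0, 0]]
  ]
}}

```text
t: 23.85
tool_pos: [0.5952, 0.2772, 0.0814]
tool_rot: [0.602, 1.485, -0.599]
contact_force: [2.2, 2.1, 4.7]
opening: 0.0468
```

```bash
python3 s.py
```

```text
23.85 pos [0.5952 0.2772 0.0814] yaw -44.02 tilt 0.14 F [2.2 2.1 4.7] T [ 0.312 -0.134  0.112] q6 1.09 op 0.0468
```

Emit:
{"fn": "move_arm", "kwargs": {
  "increments": [
    [[0, 0, 0, 0.03], [0, 0, 0, 0.03], [0, 0, 0, 0], [0, 0, 0, 0]]
  ]
}}

```text
t: 24.18
tool_pos: [0.5952, 0.2772, 0.0812]
tool_rot: [0.675, 1.462, -0.672]
contact_force: [2.2, 2.4, 4.8]
opening: 0.0466
```

```bash
python3 a.py
```

```text
mean [ 3.0303  2.7463  4.8546  0.5212 -0.3593  0.585   0.5822  0.0812]
sd [0.726 0.325 0.565 0.047 0.042 0.042 0.028 0.   ]
yaw -49.45
shoulder (1120, array([-0.0021, -0.0012,  0.066 ]), np.float64(0.0659)) collar top (2645, array([0.0123, 0.0004, 0.0817]), np.float64(0.0817)) knob (490, array([-0.7255,  0.0422,  0.0743]), np.float64(0.0755)) disc (767, array([-0.0013,  0.0019,  0.0619]), np.float64(0.0619))
```

Emit:
{"fn": "move_arm", "kwargs": {
  "increments": [
    [[0, 0, 0, -0.016], [0, 0, 0, 0], [0, 0, 0, 0]]
  ]
}}

```text
t: 24.68
tool_pos: [0.5952, 0.2772, 0.0813]
tool_rot: [0.659, 1.468, -0.655]
contact_force: [2.5, 3.8, 5.7]
opening: 0.0463
```

```bash
python3 a.py
```

```text
mean [ 2.3912  2.7524  5.5559  0.4992 -0.3477 -0.2493 -0.2581  0.0813]
sd [0.381 0.649 0.239 0.033 0.03  0.035 0.001 0.   ]
yaw -48.18
shoulder (1132, array([-0.0102, -0.0077,  0.0662]), np.float64(0.0659)) collar top (2662, array([0.0121, 0.0012, 0.0818]), np.float64(0.0818)) knob (489, array([-0.7437,  0.018 ,  0.0743]), np.float64(0.0756)) disc (778, array([ 0.0047, -0.0007,  0.062 ]), np.float64(0.0619))
```

Emit:
{"fn": "move_arm", "kwargs": {
  "increments": [
    [[0, 0, 0, 0.012], [0, 0, 0, 0], [0, 0, 0, 0]]
  ]
}}

```text
t: 25.18
tool_pos: [0.5952, 0.2772, 0.0812]
tool_rot: [0.67, 1.464, -0.667]
contact_force: [3.4, 3.3, 4.9]
opening: 0.0468
```

```bash
python3 a.py|head -3
```

```text
mean [ 3.1408  2.883   5.1922  0.5631 -0.3837  0.907   0.8845  0.0812]
sd [0.163 0.302 0.634 0.044 0.024 0.018 0.001 0.   ]
yaw -49.04
```

Static readings are masked by friction, so I'll back off a little and re-tighten, reading the torque while still turning.

Emit:
{"fn": "move_arm", "kwargs": {
  "increments": [
    [[0, 0, 0, -0.04], [0, 0, 0, -0.04], [0, 0, 0, -0.04], [0, 0, 0, -0.04]]
  ]
}}

```text
t: 25.77
tool_pos: [0.5949, 0.2766, 0.0818]
tool_rot: [0.474, 1.518, -0.474]
contact_force: [-0.9, -0.0, 10.1]
opening: 0.0466
```

```bash
python3 s.py
```

```text
25.77 pos [0.5949 0.2766 0.0818] yaw -34.67 tilt 0.03 F [-0.9 -0.  10.1] T [ 0.112  0.169 -0.166] q6 0.927 op 0.0466
```

Emit:
{"fn": "move_arm", "kwargs": {
  "increments": [
    [[0, 0, 0, 0], [0, 0, 0, 0], [0, 0, 0, 0.02], [0, 0, 0, 0.02], [0, 0, 0, 0.02]]
  ]
}}

```text
t: 26.18
tool_pos: [0.595, 0.2769, 0.0816]
tool_rot: [0.55, 1.499, -0.548]
contact_force: [2.2, 1.9, 7.4]
opening: 0.0463
```

```bash
python3 s.py
```

```text
26.18 pos [0.595  0.2769 0.0816] yaw -40.22 tilt 0.08 F [2.2 1.9 7.4] T [ 0.34  -0.085  0.428] q6 1.024 op 0.0463
```

Emit:
{"fn": "move_arm", "kwargs": {
  "increments": [
    [[0, 0, 0, 0.02], [0, 0, 0, 0.02]]
  ]
}}

```text
t: 26.35
tool_pos: [0.5949, 0.2769, 0.0814]
tool_rot: [0.599, 1.486, -0.597]
contact_force: [2.7, 2.3, 6.8]
opening: 0.0462
```

```bash
python3 s.py
```

```text
26.35 pos [0.5949 0.2769 0.0814] yaw -43.8 tilt 0.08 F [2.7 2.3 6.8] T [ 0.426 -0.065  0.56 ] q6 1.086 op 0.0462
```

Emit:
{"fn": "move_arm", "kwargs": {
  "increments": [
    [[0, 0, 0, 0.02], [0, 0, 0, 0.02]]
  ]
}}

```text
t: 26.52
tool_pos: [0.5949, 0.277, 0.0813]
tool_rot: [0.646, 1.472, -0.645]
contact_force: [2.5, 2.4, 5.2]
opening: 0.0465
```

```bash
python3 s.py
```

```text
26.52 pos [0.5949 0.277  0.0813] yaw -47.34 tilt 0.08 F [2.5 2.4 5.2] T [ 0.471 -0.217  0.992] q6 1.148 op 0.0465
```

Emit:
{"fn": "move_arm", "kwargs": {
  "increments": [
    [[0, 0, 0, -0.04], [0, 0, 0, -0.04], [0, 0, 0, -0.04], [0, 0, 0, -0.04], [0, 0, 0, 0], [0, 0, 0, 0], [0, 0, 0, 0.01], [0, 0, 0, 0.01], [0, 0, 0, 0.01]]
  ]
}}

```text
t: 27.27
tool_pos: [0.5949, 0.2766, 0.0818]
tool_rot: [0.488, 1.515, -0.488]
contact_force: [0.4, 0.4, 8.7]
opening: 0.0467
```

```bash
python3 s.py
```

```text
27.27 pos [0.5949 0.2766 0.0818] yaw -35.71 tilt 0.04 F [0.4 0.4 8.7] T [0.276 0.096 0.23 ] q6 0.945 op 0.0467
```

Emit:
{"fn": "move_arm", "kwargs": {
  "increments": [
    [[0, 0, 0, 0.01], [0, 0, 0, 0.01]]
  ]
}}

```text
t: 27.43
tool_pos: [0.5949, 0.2768, 0.0817]
tool_rot: [0.513, 1.509, -0.512]
contact_force: [-0.4, 1.7, 7.6]
opening: 0.0465
```

```bash
python3 s.py
```

```text
27.43 pos [0.5949 0.2768 0.0817] yaw -37.5 tilt 0.05 F [-0.4  1.7  7.6] T [0.296 0.015 0.382] q6 0.976 op 0.0465
```

Moving torque is 0.38 N m, mid-range snug. Releasing.

Emit:
{"fn": "move_arm", "kwargs": {
  "increments": [
    [[-0.002, 0, 0, 0], [-0.002, 0, 0, 0], [0, 0, 0, 0]]
  ]
}}

```text
t: 27.68
tool_pos: [0.5949, 0.2768, 0.0818]
tool_rot: [0.513, 1.509, -0.511]
contact_force: [3.6, 2.5, 4.6]
opening: 0.0464
```

Emit:
{"fn": "move_arm", "kwargs": {
  "increments": [
    [[0, 0, 0, 0], [0, 0, 0, 0], [0, 0, 0, 0], [0, 0, 0, 0], [0, 0, 0, 0], [0, 0, 0, 0], [0, 0, 0, 0]]
  ],
  "gripper": 0
}}

```text
t: 28.27
tool_pos: [0.5943, 0.2766, 0.0814]
tool_rot: [0.512, 1.51, -0.513]
contact_force: [0.6, -0.2, 0.6]
opening: 0.0852
```

Emit:
{"fn": "move_arm", "kwargs": {
  "increments": [
    [[-0.04, 0, 0, 0], [-0.1, 0, 0, 0], [-0.14, 0, 0, 0], [-0.14, 0, 0, 0], [-0.1, 0, 0, 0], [0, 0, 0, 0], [0, 0, 0, 0], [0, 0, 0, 0]]
  ]
}}

```text
t: 28.93
tool_pos: [0.5942, 0.2766, 0.2115]
tool_rot: [0.512, 1.51, -0.512]
contact_force: [0.5, 0.4, -0.5]
opening: 0.0852
```

```bash
python3 s.py; python3 a.py; python3 - <<'E'
from h import *
p,X,o,L=held(); print(hexfit(X,(.595,.2763),.079,.085),fit(X,(.595,.2763),.036,.062,.07))
D=np.hypot(X[...,0]-.595,X[...,1]-.2763);m=(D<.006)&(X[...,2]>.07);print('knob z',np.median(X[m][:,2]))
save(p,'pics/w10.png')
E
```

```text
28.93 pos [0.5942 0.2766 0.2115] yaw -37.49 tilt 0.02 F [ 0.5  0.4 -0.5] T [ 0.01   0.03  -0.003] q6 0.977 op 0.0852
mean [ 0.0757 -0.0812 -0.2715  0.002   0.0119 -0.0036  0.      0.2101]
sd [0.343 0.455 0.253 0.031 0.035 0.016 0.    0.001]
yaw -37.49
shoulder (648, array([-0.003 , -0.0021,  0.0664]), np.float64(0.0665)) collar top (758, array([0.0037, 0.0045, 0.0823]), np.float64(0.0823)) knob (146, array([-0.8154, -0.1834,  0.0748]), np.float64(0.076)) disc (318, array([0.0075, 0.0039, 0.0625]), np.float64(0.0625))
(np.float64(0.0475), np.float64(21.0), array([0.5945, 0.2761]), 1061) [2.001e+03 5.947e-01 2.763e-01 3.320e-02 5.966e-01 2.791e-01 6.570e-02]
knob z 0.07620523297363857
```

View pics/w10.png

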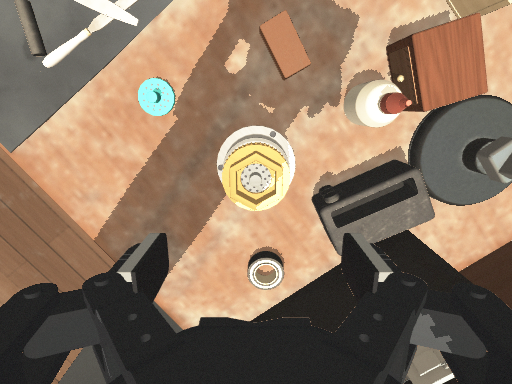

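The ring sits level on the pot at (256,177), with the disc visible inside it. The bystanders and the turquoise look-alike are where they were.

```bash
python3 -c "
from station import ctrl
print(ctrl.finish_job())"
```

```text
the job is handed in; nothing more can be done
None
```

The steel disc lies in the pot's recess and the ring is screwed down over it to about 0.38 N m, mid-range for snug. I handed the job in at about 29 s; it gave no verdict.

- **Disc:** before the ring went on, the disc sat flat (tilt under 0.1°) with its top 63.3 mm over the bench, against 63.5 mm expected.
- **Tightening:** friction hid the torque while the arm stood still, so I first overtightened the ring to roughly 0.9–1.0 N m. That is above the 0.2–0.5 range and was harder than "do not force" allows. I backed it off about 13° and tightened again while reading the torque in motion.
- **Last checks:** the ring is level and centred, its inner face meets the disc, and it had not turned after release. The gripper is clear and touches nothing. The turquoise look-alike and the other things on the bench were not touched.
- **Disagreement:** the ring reads about 12.2 mm below the rim, against roughly 11 mm nominal. About 0.8 mm of that could be gasket compression; the rest is within the camera's 2 mm calibration.

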